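# Cam-lock the coffee tray onto the display stand

### The arm

A 6-joint arm with a two-finger parallel gripper is mounted at the origin on the work surface. World frame = base frame: x ahead of the robot, y to its left, z up, the work surface at z = 0. Lengths are in m, angles in degrees, forces in N, time in s.
With the tool pointing down it reaches from about 0.325 to 0.85 m from the base axis. Payload 15.5 kg.
Tool frame: the origin (TCP) lies on the centre line of the jaws, within the pads' length; the fingertips stand 8 mm ahead of it and the grasp point (between the pads) lies 11 mm behind it; z points along the fingers, y is the direction in which the jaws open and shut (so a half turn about z gives the same grasp; the last joint's range is limited). The gripper opens to 91 mm and grips with 3 to 60 N. Pads are 32 mm wide; open, the fingers measure 118 mm over their backs; the gripper's body (76 mm by 178 mm) begins 60 mm behind the grasp point.
Start: joints at [66.836, 28.281, 77.091, -0, 74.628, -5.472], TCP at [0.19, 0.595, 0.222] pointing down, gripper open.
Joint ranges: [-166.48, 166.48], [-47.26, 123.95], [12.59, 153.08], [-70.14, 250.14], [6.76, 159.57], [-176.63, 176.63]. Speed limits (degrees/s): [108.29, 108.29, 147.25, 172.46, 172.46, 172.46].

### API

Orientations are given as [roll, pitch, yaw] about the fixed x, y, z axes, in that order (R = Rz(yaw) Ry(pitch) Rx(roll)).
In Python, from cell import robot gives the robot as it stands. The module is installed in compiled form; this text tells all that it offers.
- The arm moves only by the shell command python3 -m crank 'ROWS' [OPENING]. ROWS is JSON, a list of rows, each a list of 6 numbers: the shift along the tool's x, y, z in mm, then the turn, a rotation vector about the tool's x, y, z in rad. In form: [[tx, ty, tz, ax, ay, az], ...]. A call has exactly 8 rows; each row shifts and turns the commanded pose from where the row before left it, along the tool's axes as they then stand; what a row does not reach is not made up. A row lasts 1/12 s, in which the tool goes at most 41.7 mm and 7.16 degrees, less where a joint would pass 70% of its speed; a pose out of reach is approached as far as the arm can. A call is refused whole if a number of a shift passes 41.7 or a number of a turn 0.125, either way. A call with a gripper value outside its range is refused whole. OPENING is the opening, from 0 (shut) to 1 (fully open), set as the call begins (- or left out, the last holds). The fingers move at their own pace and stop on an object; the grip force is fixed at half the most. Time passes only in rows, so rows that do not move let the fingers close, or fill a call up. It gives the time, the measured TCP pose, the force and the opening at its end, in the units of the state.
- robot.read_state(): the state, without advancing time (a new reading comes with each control period).
- robot.capture(name): name is "scene" or "top"; returns the picture (420x560x3 uint8, blue, green, red); there is no depth.
- robot.camera_info(name): a dict with "camera_matrix" (3x3 intrinsics, pixels), "rvec" (rotation vector, rad) and "tvec" (3), from world to camera coordinates, as OpenCV has them. Camera axes: x right, y down, z forward; pixel columns grow to the right and rows downward; lengths in m; the calibration is good to about 2 mm. A picture is of the moment at which its call begins. camera_info takes no time and is no camera call.
- robot.close_job(): hands the job in, once; it reports no verdict.
The state is a dict: "t": time; "joint_positions": joint angles; "qvel": joint speeds; "joint_torque": joint torques, N m; "position": TCP position; "tool_rot": TCP orientation; "wrist_force": force on the tool from outside, world axes, zero at the start; "moment": the same for the moment, N m; "gripper_width": finger opening in m.
Only numpy, scipy, OpenCV 4.12 (cv2) and the standard library are available. Lean on these libraries where they do the work, as an engineer would, in place of code of your own. Each camera call takes 0.05 s, during which the arm holds its last target. There are 200 camera calls.

### The job

Swing the orange cam lever on the green counter display stand fully open, then slide the loose coffee tray in between the stand's two side rails, square up against the spring buffers with the lever still open. Then turn the lever the full quarter turn to its stop so that its hook catches the tray's steel pin and draws the tray tight against the stand, and let go. Leave the coffee tin, the carton and the jar where they stand.

Things in the scene. Friction and masses are not known exactly. Their poses are not given: they have to be found in the camera images.
- stand: Green display stand fixed to the counter, 180 mm wide (x), 265 mm long (y), deck 30 mm high, three packs fixed on it at y = 190 to 255 mm, tops 120 mm up. Origin: on the counter, middle of the foot of its flat docking face. The stand lies on its +y side; the tray docks from the -y side, moving along +y; z up. The cam's vertical axis is at x = 0, y = 22 mm.
- stand_mouth (a point): Point on the counter midway between the ends of the stand's two aluminium side rails, 137 mm in front (-y) of the docking face; axes as the stand's. Rails are 24 mm high, 8 mm thick; inner sides at x = +/-82.5 mm from the face to y = -100 mm, then flaring out to about +/-98 mm at the ends (165 mm gap for the 160 mm tray).
- stand_buffers (a point): Midway between two black rubber spring buffers in the docking face (50 mm either side of this point, 16 mm up). They stand 6 mm proud and push back with 5 N in all at first touch, 16 N when pressed flush, so a tray pushed in and let go rests up to about 6 mm off the face until the cam draws it in.
- cam (a joint): Angle of the orange cam lever: 0 = fully open (lever along the stand's -x, hook clear of the pin's way), growing clockwise seen from above to 1.57 = locked stop (lever along the stand's +y, away from the tray). It starts part-way shut, the hook blocking the pin. Light friction, 0.12 N m; stays where left. Drawing the tray in takes up to about 10 N at the post.
- cam_hub (a point): The cam's vertical axis, 80 mm above the counter, in the middle of the black hub. The orange hook below the lever lies 40 to 62 mm up and reaches up to 70 mm from this axis; its spiral inner face catches the tray's pin when the tray is up to about 10 mm off the docking face, and draws it in as the lever turns to 1.57.
- cam_post (a point): Middle of the upright black round grip post at the lever's end: 16 mm in diameter, 42 mm tall, from 76 mm to 118 mm above the counter, 90 mm from the cam's axis. The point lies on the post's centre line at 97 mm. Below the post is the lever's flat bar (66 to 76 mm up).
- tray_grip (a point): Middle of the dark wooden carrying bar over the loose green tray (about 0.45 to 0.8 kg): bar 160 mm long (tray's x), 14 mm thick (y), 24 mm tall, centre 101 mm above the tray's underside. Axes are the tray's: +y towards its docking face, 125 mm ahead of the bar; z up. Tray 160 mm wide, 190 mm long, standing on the counter; packs fixed in it reach 64 mm up.
- tray_face (a point): Middle of the tray's flat docking face (its +y side), 15 mm above its underside; axes as the tray's. When docked tight it lies at x = 0, y = 0 in the stand's frame.
- tray_pin (a point): Middle of the steel pin (10 mm in diameter, top 58 mm above the tray's underside) that stands on the tray's low ledge, 22 mm behind the docking face and midway across; the cam's hook catches it.
- tin_mid (a point): Coffee tin with a red label, 72 mm in diameter, 120 mm tall, standing upright on the counter; the point is its centre. Leave alone.
- carton_mid (a point): Blue coffee carton with a white band, 60 x 80 x 110 mm, standing upright; the point is its centre. Leave alone.
- jar_mid (a point): Amber glass jar of coffee with a black cap, 66 mm in diameter, 100 mm tall, standing upright; the point is its centre. Leave alone.

How it is judged (in metres and radians):
On the way, in this order (a step that is already met when the one before it is completed fails the run):
1. the cam lever is swung fully open (within 0.12 rad of its open stop) (value of joint cam below 0.12 rad), for 0.1 s.
2. the tray stands between the rails up against the buffers (face within 9 mm of the stand's), with the lever still open (under 0.25 rad) (y of tray_face in the frame of stand above -0.009 m and x of tray_face in the frame of stand between -0.006 and 0.006 m and z of tray_face in the frame of stand below 0.022 m and value of joint cam below 0.25 rad), for 0.2 s.
At the end, for the whole second after the job is handed in: The cam lever rests at its locked stop (joint above 1.42 rad), and the tray stands flat on the counter, drawn tight against the stand: docking faces within 2 mm, centred within 6 mm and square within 0.05 rad (value of joint cam above 1.42 rad and y of tray_face in the frame of stand above -0.002 m and x of tray_face in the frame of stand between -0.006 and 0.006 m and z of tray_face in the frame of stand below 0.019 m and angle between the y axis of tray_face and the y axis of stand, either way round below 0.05 rad and velocity of joint cam between -0.05 and 0.05 rad/s); the robot touches nothing.
It fails at once if the tin, the carton or the jar is shifted by more than 30 mm or knocked over (distance of any of tin_mid, carton_mid, jar_mid from where it was at the start of the episode above 0.03 m or angle between any of tin_mid, carton_mid, jar_mid's own z axis and vertical above 0.4 rad).
It also fails if it takes over 72 s, if anything falls off the work surface, if the arm or the gripper's body presses on something with over 40 N, if the wrist force passes 120 N, or if a joint passes its speed limit or range.

## Working session

There is one attempt and no reset: what is moved stays moved. The work goes in short steps, Python scripts to look and compute and a shell command to move; the robot and the scene stay as the last step left them, time stands still between calls to the robot, and variables do not carry over. Pictures are saved under pics/ and viewed, about 8 in all and at most 12, crops included, and the job is handed in when it is done.

```bash
mkdir -p pics; python3 - <<'E'
from cell import robot
import cv2
for n in("scene","top"):
    cv2.imwrite(f"pics/{n}0.png",robot.capture(n)); i=robot.camera_info(n); print(n,i)
s=robot.read_state(); print(s)
E
```

```text
scene {'camera_matrix': array([[439.29877968,   0.        , 278.03635157],
       [  0.        , 439.29877968, 207.66963246],
       [  0.        ,   0.        ,   1.        ]]), 'rvec': array([ 1.95471   ,  1.80625151, -0.56774502]), 'tvec': array([ 0.11898651, -0.45578834,  1.43477882])}
top {'camera_matrix': array([[418.53699847,   0.        , 283.85986442],
       [  0.        , 418.53699847, 213.38420681],
       [  0.        ,   0.        ,   1.        ]]), 'rvec': array([ 2.17758936, -2.13445331,  0.20912454]), 'tvec': array([-0.20489381,  0.61963175,  0.85677589])}
{'t': 0.1, 'joint_positions': array([ 6.68362539e+01,  2.83137895e+01,  7.71233025e+01, -1.70478463e-03,
        7.46282860e+01, -5.47301452e+00]), 'qvel': array([ 0.02579995,  0.06718846, -0.0270367 , -0.00520027,  0.02492618,
       -0.00195784]), 'joint_torque': array([ 2.22977418e-03, -8.80238771e+01, -3.82549274e+01,  7.09533133e-02,
        4.80150478e-02, -7.95216488e-05]), 'position': array([0.18981245, 0.59513061, 0.22137278]), 'tool_rot': array([-1.79934763e+02, -4.59976590e-03,  1.62309719e+02]), 'wrist_force': array([0.46044547, 0.19330411, 0.61894993]), 'moment': array([ 0.00598975,  0.00486255, -0.05058526]), 'gripper_width': 0.09067307525700648}
```

View pics/top0.png

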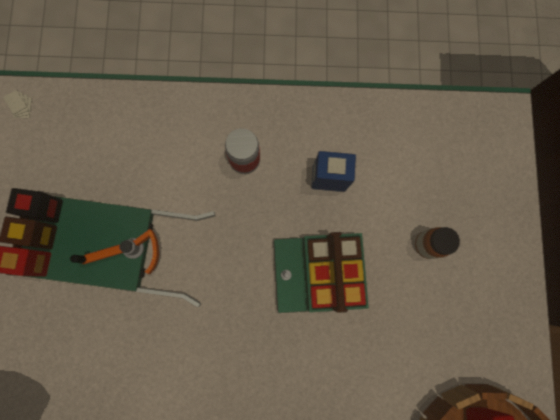

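View pics/scene0.png

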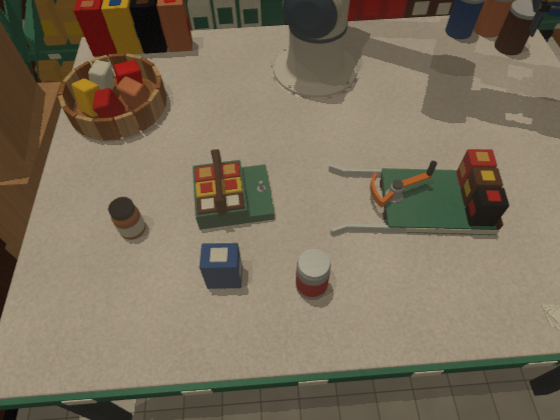

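Top: hub (131,247), post top (78,259), stand face corners (152,209),(138,288), tray bar ends (336,234),(341,311), pin (286,275); tin (243,140), carton (335,167), jar cap (445,238). The arm isn't hiding anything.

```bash
cat > h.py <<'E'
from cell import robot
import numpy as np, cv2
def px2w(n,u,v,z):
    i=robot.camera_info(n); R=cv2.Rodrigues(i["rvec"])[0]; t=np.array(i["tvec"])
    d=R.T@np.linalg.inv(i["camera_matrix"])@[u,v,1]; c=-R.T@t
    return c+d*(z-c[2])/d[2]
def w2px(n,p):
    i=robot.camera_info(n)
    return cv2.projectPoints(np.array([p],float),i["rvec"],i["tvec"],i["camera_matrix"],None)[0].ravel()
def fit(P,W):  # 2D rigid: local P -> world W; returns R,t,yaw,resid
    P=np.array(P,float);W=np.array(W,float);a=P-P.mean(0);b=W-W.mean(0)
    th=np.arctan2((a[:,0]*b[:,1]-a[:,1]*b[:,0]).sum(),(a*b).sum())
    R=np.array([[np.cos(th),-np.sin(th)],[np.sin(th),np.cos(th)]]);t=W.mean(0)-R@P.mean(0)
    return R,t,np.degrees(th),(P@R.T+t-W)*1000
E
python3 - <<'E'
from h import *
np.set_printoptions(precision=4,suppress=True)
g=[("top",n,u,v,z) for n,u,v,z in [("hub",128,247,.09),("post",78,259,.118),("fA",152,209,.03),("fB",138,288,.03),("rA",213,214,.024),("rB",198,302,.024),("barA",336,234,.113),("barB",341,311,.113),("pin",286,274,.058),("tA",276,239,.03),("tB",277,311,.03),("tin",243,140,.12),("carton",336,163,.11),("jar",445,238,.1)]]
g+=[("scene",n,u,v,z) for n,u,v,z in [("pin",262,184,.058),("post",432,164,.118),("hub",397,184,.09),("barA",217,153,.113),("barB",222,207,.113),("rA",336,229,.024),("rB",332,168,.024),("tin",314,262,.12)]]
for c,n,u,v,z in g: print(c,n,px2w(c,u,v,z))
print(w2px("top",robot.read_state()["position"]),w2px("scene",robot.read_state()["position"]))
# enlarged crops
im=cv2.imread("pics/top0.png")
A=cv2.resize(im[180:320,0:225],None,fx=3.5,fy=3.5,interpolation=cv2.INTER_CUBIC)
cv2.imwrite("pics/c1.png",A)
B=cv2.resize(im[220:325,255:385],None,fx=5,fy=5,interpolation=cv2.INTER_CUBIC)
cv2.imwrite("pics/c2.png",B)
E
```

```text
top hub [0.5414 0.1238 0.09  ]
top post [0.5142 0.2087 0.118 ]
top fA [0.6303 0.0977 0.03  ]
top fB [0.4585 0.1161 0.03  ]
top rA [ 0.6231 -0.0356  0.024 ]
top rB [ 0.4308 -0.0118  0.024 ]
top barA [ 0.5743 -0.2964  0.113 ]
top barB [ 0.4225 -0.3059  0.113 ]
top pin [ 0.4933 -0.199   0.058 ]
top tA [ 0.5696 -0.1769  0.03  ]
top tB [ 0.4147 -0.1821  0.03  ]
top tin [ 0.7639 -0.1033  0.12  ]
top carton [ 0.7232 -0.2973  0.11  ]
top jar [ 0.5722 -0.5252  0.1   ]
scene pin [ 0.5019 -0.196   0.058 ]
scene post [0.5225 0.2134 0.118 ]
scene hub [0.554  0.1275 0.09  ]
scene barA [ 0.438  -0.3017  0.113 ]
scene barB [ 0.601  -0.2898  0.113 ]
scene rA [ 0.6278 -0.0247  0.024 ]
scene rB [ 0.439  -0.0074  0.024 ]
scene tin [ 0.7597 -0.0992  0.12  ]
[-225.5511  461.7389] [551.337  32.203]
```

View pics/c1.png

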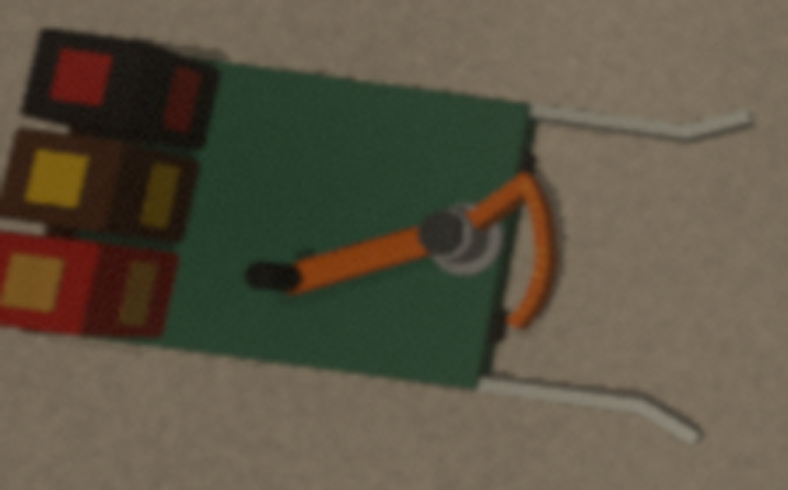

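View pics/c2.png

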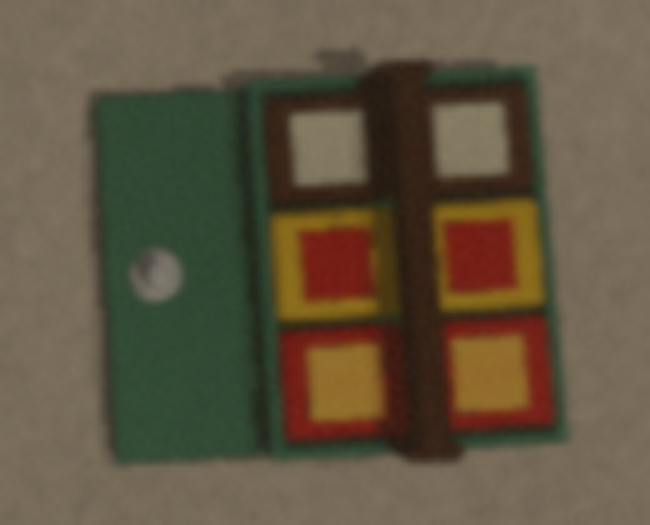

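Crop 1: face corners at full-frame (151.4,210)/(138,290.6), rail bends (195.7,217.7)/(182.9,293.7), rail ends (213.7,213.7)/(199.4,304.6), post top (75,258.6). The lever is about 65° shut. Crop 2: pin (285.4,273.6), bar (337.6,233) to (343,311). Next I'll fit poses.

```bash
cat >> h.py <<'E'
def go(x,y,z,yaw=None):  # print total tool-frame shift (mm) to a world target, and turn
    s=robot.read_state();p=s["position"];ps=np.radians(s["tool_rot"][2]) if yaw is None else np.radians(yaw)
    d=np.array([x,y,z])-p;c,q=np.cos(ps),np.sin(ps)
    print("tool mm",np.round(1000*np.array([c*d[0]+q*d[1],q*d[0]-c*d[1],-d[2]]),1),"az",round(np.radians((s["tool_rot"][2]-np.degrees(ps)+180)%360-180),3),"in axes at yaw",np.degrees(ps).round(1))
E
python3 - <<'E'
from h import *
np.set_printoptions(precision=4,suppress=True)
S=[((.09,0),151.4,210,.03),((-.09,0),138,290.6,.03),((.0865,-.1),195.7,217.7,.024),((-.0865,-.1),182.9,293.7,.024),((.102,-.137),213.7,213.7,.024),((-.102,-.137),199.4,304.6,.024)]
R,t,y,r=fit([a[0] for a in S],[px2w("top",*a[1:])[:2] for a in S]);print("stand",t,y,r.tolist())
hub=R@[0,.022]+t;post=px2w("top",75.5,258.6,.118)[:2];d=R.T@(post-hub);print("hub",hub,"post",post,np.linalg.norm(d),"cam",np.pi-np.arctan2(d[1],d[0]))
for c in (0,.5,1.57):print("post at",c,hub+R@(.09*np.array([-np.cos(c),np.sin(c)])))
T=[((0,-.022),285.4,273.6,.058),((.08,-.125),337.6,233,.113),((-.08,-.125),343,311,.113),((.08,0),274,238.6,.03),((-.08,0),278,312,.03)]
R2,t2,y2,r=fit([a[0] for a in T],[px2w("top",*a[1:])[:2] for a in T]);print("trayface",t2,y2,r.tolist(),"bar",R2@[0,-.125]+t2)
print("dock bar",t+R@[0,-.125])
i=robot.camera_info("top");print(-cv2.Rodrigues(i["rvec"])[0].T@i["tvec"])
s=robot.read_state();print(s["position"])
pc=hub+.09*d/np.linalg.norm(d)@R.T
go(pc[0],pc[1],.15,174)
E
```

```text
stand [0.5406 0.1095] -6.269129692855615 [[2.066221982686467, 0.8119184497177995], [-1.8674172273904222, 3.669161491969761], [1.748064259294524, -1.5408453224745877], [-4.091626980445129, -1.815846623669057], [3.2181430681731404, -0.6719012719060141], [-1.0733851023185248, -0.4524867236379848]]
hub [0.543  0.1314] post [0.5149 0.2136] 0.08685576637712106 cam 1.1317962224846414
post at 0 [0.4536 0.1412]
post at 0.5 [0.4692 0.1829]
post at 1.57 [0.5528 0.2208]
trayface [ 0.4916 -0.1785] 3.799741203850944 [[-1.0218187511468746, -2.771732539024935], [3.350493351139683, 1.735032557906857], [-2.481433968186564, 1.316450763612309], [1.0162326077812756, -0.7645538942034347], [-0.8634732395873534, 0.4848031117092866]] bar [ 0.4999 -0.3033]
dock bar [ 0.527  -0.0147]
[ 0.4811 -0.1608  0.9501]
[0.1898 0.5951 0.2214]
tool mm [-361.9 -342.7   71.4] az -0.204 in axes at yaw 174.0
```

```bash
python3 -m crank '[[0,0,0,0,0,-0.102],[0,0,0,0,0,-0.102],[-27.8,-26.4,0,0,0,0],[-27.8,-26.4,0,0,0,0],[-27.8,-26.4,0,0,0,0],[-27.8,-26.4,0,0,0,0],[-27.8,-26.4,0,0,0,0],[-27.8,-26.4,0,0,0,0]]' 0.55
python3 -m crank '[[-27.8,-26.4,0,0,0,0],[-27.8,-26.4,0,0,0,0],[-27.8,-26.4,0,0,0,0],[-27.8,-26.4,0,0,0,0],[-27.8,-26.4,0,0,0,0],[-27.8,-26.4,10,0,0,0],[-28,-26.4,20,0,0,0],[0,0,30,0,0,0]]'
python3 - <<'E'
from h import *
go(.514,.216,.091,174)
for n in("top","scene"):
    im=robot.capture(n); a=im[160:340,0:240] if n=="top" else im[90:270,300:540]
    cv2.imwrite(f"pics/l_{n}.png",cv2.resize(a,None,fx=3.3,fy=3.3,interpolation=cv2.INTER_CUBIC))
E
```

```text
t: 0.77
position: [0.3399, 0.4188, 0.2218]
tool_rot: [-180.0, -0.0, 174.0]
wrist_force: [0.6, 0.7, 0.5]
gripper_width: 0.0502
t: 1.43
position: [0.5181, 0.2135, 0.1638]
tool_rot: [179.9, 0.3, 173.8]
wrist_force: [0.3, -0.3, 0.3]
gripper_width: 0.0502
tool mm [ 4.3  2.1 72.8] az -0.004 in axes at yaw 174.0
```

View pics/l_scene.png

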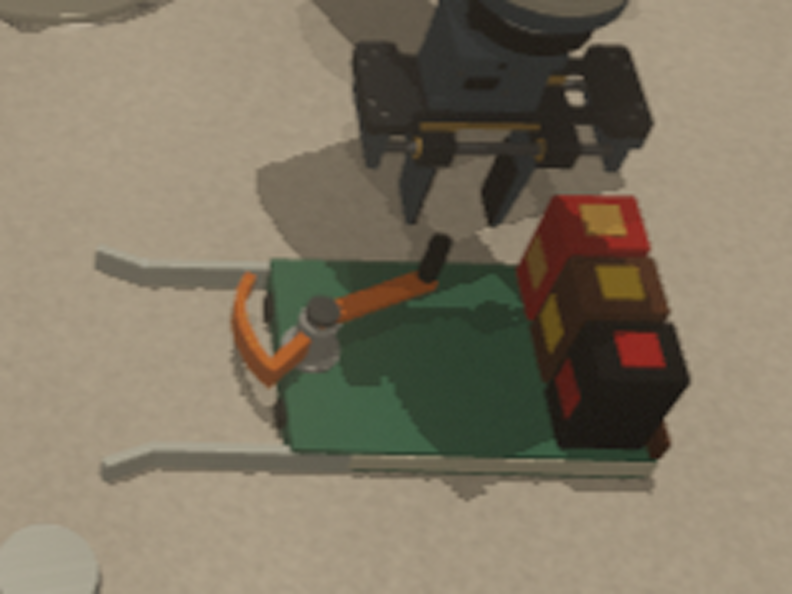

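The open jaws straddle the post's line, with the post at about (435,258) in the crop, and nothing is in the way. Now I'll descend and grip.

```bash
python3 -m crank '[[0,0,20,0,0,0],[0,0,20,0,0,0],[0,0,20,0,0,0],[0,0,10,0,0,0],[0,0,0,0,0,0],[0,0,0,0,0,0],[0,0,0,0,0,0],[0,0,0,0,0,0]]'
python3 -m crank '[[0,0,0,0,0,0],[0,0,0,0,0,0],[0,0,0,0,0,0],[0,0,0,0,0,0],[0,0,0,0,0,0],[0,0,0,0,0,0],[0,0,0,0,0,0],[0,0,0,0,0,0]]' 0
```

```text
t: 2.2
position: [0.5133, 0.2179, 0.094]
tool_rot: [180.0, 0.1, 174.0]
wrist_force: [-0.0, 0.3, 0.0]
gripper_width: 0.0505
t: 2.87
position: [0.5126, 0.218, 0.0928]
tool_rot: [179.9, -0.0, 174.0]
wrist_force: [-1.4, 5.6, 1.4]
gripper_width: 0.0152
```

```bash
python3 -m crank '[[10.9,-6.3,0,0,0,0],[9.9,-7.7,0,0,0,0],[8.8,-9,0,0,0,0],[7.4,-10.2,0,0,0,0],[5.9,-11.1,0,0,0,0],[4.3,-11.8,0,0,0,0],[2.6,-12.3,0,0,0,0],[0.9,-12.6,0,0,0,0]]'
python3 -m crank '[[0,-2,0,0,0,0],[0,-2,0,0,0,0],[0,0,0,0,0,0],[0,0,0,0,0,0],[0,0,0,0,0,0],[0,0,0,0,0,0],[0,0,0,0,0,0],[0,0,0,0,0,0]]'
```

```text
t: 3.53
position: [0.4526, 0.1423, 0.0927]
tool_rot: [180.0, -0.1, 174.0]
wrist_force: [-2.1, 13.9, 2.3]
gripper_width: 0.0156
t: 4.2
position: [0.4525, 0.1416, 0.0928]
tool_rot: [179.7, -0.1, 173.9]
wrist_force: [-9.0, 45.0, 2.7]
gripper_width: 0.0155
```

```bash
python3 -m crank '[[0,3,0,0,0,0],[0,0,0,0,0,0],[0,0,0,0,0,0],[0,0,-10,0,0,0],[0,0,-20,0,0,0],[0,0,-30,0,0,0],[0,0,-30,0,0,-0.085],[0,0,0,0,0,-0.086]]' 0.5
python3 - <<'E'
from h import *
go(.4999,-.3033,.15,183.8)
im=robot.capture("top")
cv2.imwrite("pics/open_top.png",cv2.resize(im[160:340,0:240],None,fx=3.3,fy=3.3,interpolation=cv2.INTER_CUBIC))
E
```

```text
t: 4.87
position: [0.456, 0.1413, 0.1873]
tool_rot: [180.0, 0.4, -176.0]
wrist_force: [1.9, 0.1, 0.1]
gripper_width: 0.0456
tool mm [ -14.4 -446.5   37.3] az 0.003 in axes at yaw 183.8
```

```bash
python3 -m crank '[[-1.2,-37.2,0,0,0,0],[-1.2,-37.2,0,0,0,0],[-1.2,-37.2,0,0,0,0],[-1.2,-37.2,0,0,0,0],[-1.2,-37.2,0,0,0,0],[-1.2,-37.2,0,0,0,0],[-1.2,-37.2,0,0,0,0],[-1.2,-37.2,0,0,0,0]]'
python3 -m crank '[[-1.2,-37.2,0,0,0,0],[-1.2,-37.2,0,0,0,0],[-1.2,-37.2,5,0,0,0],[-1.2,-37.2,10,0,0,0],[0,0,10,0,0,0],[0,0,8,0,0,0],[0,0,0,0,0,0],[0,0,0,0,0,0]]'
python3 - <<'E'
from h import *
print(robot.read_state()["position"]);go(.4999,-.3033,.09,183.8)
a=robot.capture("top"); b=robot.capture("scene")
f=lambda i:cv2.resize(i,None,fx=2,fy=2,interpolation=cv2.INTER_CUBIC)
cv2.imwrite("pics/bar.png",np.hstack([f(a[180:380,0:385][:,:]),])); 
cv2.imwrite("pics/bar_s.png",f(b[90:270,120:500]))
E
```

```text
t: 5.58
position: [0.4822, -0.1572, 0.182]
tool_rot: [180.0, -0.1, -176.4]
wrist_force: [0.9, 0.7, 0.8]
gripper_width: 0.0457
t: 6.25
position: [0.4969, -0.302, 0.149]
tool_rot: [179.9, -0.1, -176.2]
wrist_force: [0.6, -0.0, 0.3]
gripper_width: 0.0456
[ 0.49691566 -0.30204628  0.14900412]
tool mm [-2.9 -1.4 59. ] az -0.0 in axes at yaw 183.8
```

View pics/bar_s.png

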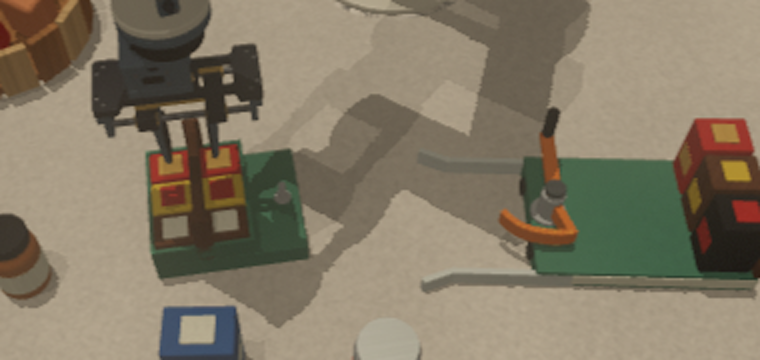

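The lever is fully open (post at about (550,120)) and the fingers straddle the carrying bar. Descend and grip.

```bash
python3 -m crank '[[-3,-1,15,0,0,0],[0,0,15,0,0,0],[0,0,15,0,0,0],[0,0,13,0,0,0],[0,0,0,0,0,0],[0,0,0,0,0,0],[0,0,0,0,0,0],[0,0,0,0,0,0]]'
python3 -m crank '[[0,0,0,0,0,0],[0,0,0,0,0,0],[0,0,0,0,0,0],[0,0,0,0,0,0],[0,0,0,0,0,0],[0,0,0,0,0,0],[0,0,0,0,0,0],[0,0,0,0,0,0]]' 0
python3 - <<'E'
from h import *
S=robot.read_state();print(S["position"],S["tool_rot"],S["moment"])
a=robot.capture("top");cv2.imwrite("pics/grip.png",cv2.resize(a[200:340,240:400],None,fx=4,fy=4,interpolation=cv2.INTER_CUBIC))
E
```

```text
t: 7.02
position: [0.5012, -0.3042, 0.0929]
tool_rot: [-179.9, 0.1, -176.2]
wrist_force: [0.4, -0.2, -0.3]
gripper_width: 0.0455
t: 7.68
position: [0.5005, -0.3038, 0.0917]
tool_rot: [180.0, -0.0, -176.2]
wrist_force: [-1.5, 3.5, 4.0]
gripper_width: 0.014
[ 0.50054349 -0.30382667  0.09174388] [ 1.79980366e+02 -1.08575370e-02 -1.76203937e+02] [0.66480112 0.18084374 0.07179178]
```

View pics/grip.png

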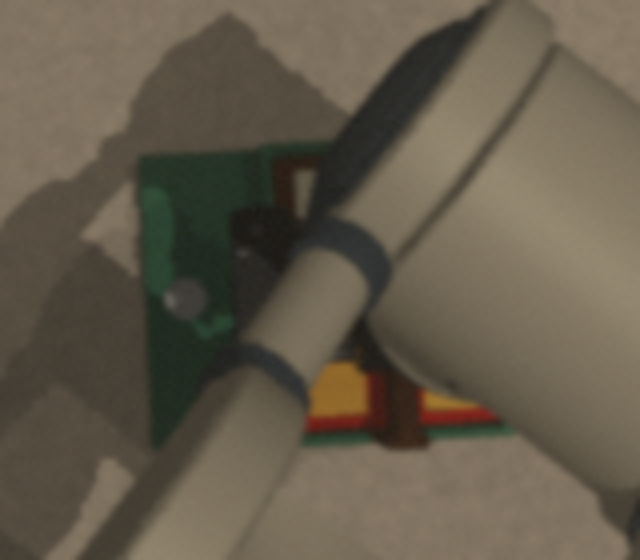

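Bar gripped (14 mm). Pin is at full-frame (286.8,274.5) and the face corners at (275,239)/(278,311). Slide to just before the mouth, turning square to the stand.

```bash
python3 -m crank '[[0,0,-1,0,0,0.059],[0,0,0,0,0,0.059],[0,0,0,0,0,0.058],[1,15,0,0,0,0],[1,20,0,0,0,0],[1,25,0,0,0,0],[1,25,0,0,0,0],[1,25,0,0,0,0]]'
python3 -m crank '[[0.4,15.2,0,0,0,0],[0,0,0,0,0,0],[0,0,0,0,0,0],[0,0,0,0,0,0],[0,0,0,0,0,0],[0,0,0,0,0,0],[0,0,0,0,0,0],[0,0,0,0,0,0]]'
python3 - <<'E'
from h import *
S=robot.read_state();print(S["position"],S["tool_rot"],S["moment"])
print("grip pic pin/corners",px2w("top",286.75,274.5,.058),px2w("top",275,239.2,.03),px2w("top",278,311.2,.03))
a=robot.capture("top");cv2.imwrite("pics/mouth.png",cv2.resize(a[180:340,110:340],None,fx=3.4,fy=3.4,interpolation=cv2.INTER_CUBIC))
E
```

```text
t: 8.4
position: [0.5072, -0.1929, 0.0922]
tool_rot: [180.0, -0.0, 173.7]
wrist_force: [0.6, 0.5, -6.6]
gripper_width: 0.014
t: 9.07
position: [0.5089, -0.1795, 0.0927]
tool_rot: [-180.0, -0.0, 173.7]
wrist_force: [-0.6, -1.2, -7.6]
gripper_width: 0.0141
[ 0.5088848  -0.17946813  0.09265931] [-1.79996860e+02 -2.62905829e-03  1.73675120e+02] [-0.10201868  0.05797292 -0.04268392]
grip pic pin/corners [ 0.49226547 -0.20059479  0.058     ] [ 0.56914403 -0.17469615  0.03      ] [ 0.41433177 -0.1842858   0.03      ]
```

View pics/mouth.png

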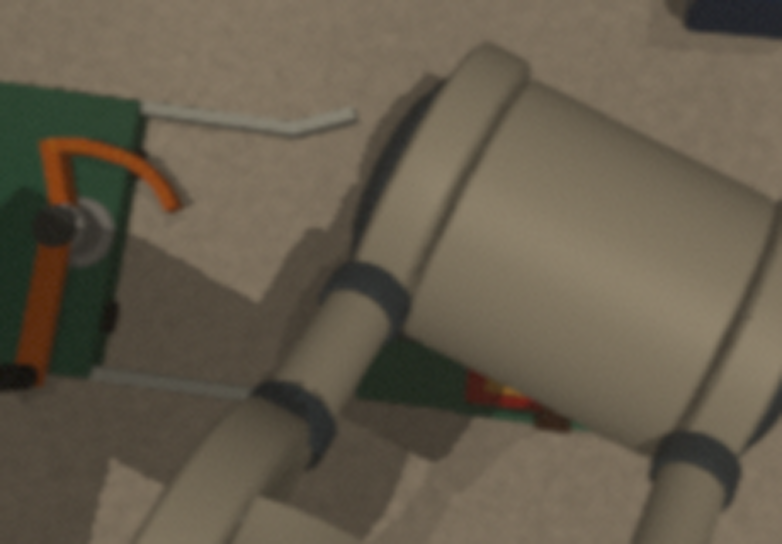

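```bash
python3 -m crank '[[-0.5,10,0,0,0,0],[0,10,0,0,0,0],[0,10,0,0,0,0],[0,10,0,0,0,0],[0,10,0,0,0,0],[0,10,0,0,0,0],[0,0,0,0,0,0],[0,0,0,0,0,0]]'
python3 - <<'E'
from h import *
S=robot.read_state();print(S["position"],S["moment"])
print("tray -x edge at mouth pic, stand x should be -80:")
t=np.array([.5406,.1095]);a=np.radians(-6.269);R=np.array([[np.cos(a),-np.sin(a)],[np.sin(a),np.cos(a)]])
for u,v,z in((365,398,.03),(242,394,.024),(95,374,.024)):print(R.T@(px2w("top",110+u/3.4,180+v/3.4,z)[:2]-t)*1000)
E
```

```text
t: 9.78
position: [0.5161, -0.1186, 0.0927]
tool_rot: [-180.0, -0.0, 173.8]
wrist_force: [-0.2, -1.0, -7.6]
gripper_width: 0.014
[ 0.51614202 -0.11859664  0.09274874] [-0.42419399 -0.03466762 -0.0156213 ]
tray -x edge at mouth pic, stand x should be -80:
[ -80.10506167 -172.81398654]
[-87.63366795 -94.84017498]
[-86.8676293   -1.31113819]
```

```bash
python3 -m crank '[[0,8,0,0,0,0],[0,8,0,0,0,0],[0,8,0,0,0,0],[0,8,0,0,0,0],[0,8,0,0,0,0],[0,8,0,0,0,0],[0,0,0,0,0,0],[0,0,0,0,0,0]]'
python3 -m crank '[[0,8,0,0,0,0],[0,8,0,0,0,0],[0,8,0,0,0,0],[0,8,0,0,0,0],[0,8,0,0,0,0],[0,4,0,0,0,0],[0,0,0,0,0,0],[0,0,0,0,0,0]]'
python3 - <<'E'
from h import *
S=robot.read_state();print(S["position"],S["moment"])
t=np.array([.5406,.1095]);a=np.radians(-6.269);R=np.array([[np.cos(a),-np.sin(a)],[np.sin(a),np.cos(a)]])
print(R.T@(S["position"][:2]-t)*1000)
E
```

```text
t: 10.45
position: [0.5214, -0.0712, 0.0927]
tool_rot: [-180.0, -0.0, 173.8]
wrist_force: [1.0, -1.7, -7.0]
gripper_width: 0.0141
t: 11.12
position: [0.5262, -0.0278, 0.0927]
tool_rot: [-180.0, 0.0, 173.7]
wrist_force: [-0.1, 0.2, -7.2]
gripper_width: 0.0137
[ 0.5261846  -0.02777597  0.09270653] [-0.24168891 -0.02876195 -0.00439739]
[   0.66086126 -138.02919812]
```

```bash
python3 -m crank '[[0,2,1,0,0,0],[0,2,0.5,0,0,0],[0,2,0,0,0,0],[0,2,0,0,0,0],[0,0,0,0,0,0],[0,0,0,0,0,0],[0,0,0,0,0,0],[0,0,0,0,0,0]]'
python3 -m crank '[[0,1,0,0,0,0],[0,1,0,0,0,0],[0,1,0,0,0,0],[0,0,0,0,0,0],[0,0,0,0,0,0],[0,0,0,0,0,0],[0,0,0,0,0,0],[0,0,0,0,0,0]]'
```

```text
t: 11.78
position: [0.5277, -0.0206, 0.0917]
tool_rot: [-180.0, 0.1, 173.7]
wrist_force: [-0.9, -5.0, 5.6]
gripper_width: 0.0138
t: 12.45
position: [0.5279, -0.0185, 0.0917]
tool_rot: [-179.9, 0.1, 173.7]
wrist_force: [-0.9, -16.0, 7.2]
gripper_width: 0.0137
```

```bash
python3 -m crank '[[0,1,-0.5,0,0,0],[0,1,0,0,0,0],[0,0,0,0,0,0],[0,0,0,0,0,0],[0,0,0,0,0,0],[0,0,0,0,0,0],[0,0,0,0,0,0],[0,0,0,0,0,0]]'
python3 - <<'E'
from h import *
a=robot.capture("scene");cv2.imwrite("pics/dock.png",cv2.resize(a[120:260,260:500],None,fx=3.3,fy=3.3,interpolation=cv2.INTER_CUBIC))
E
```

```text
t: 13.12
position: [0.528, -0.0166, 0.0921]
tool_rot: [-179.9, 0.1, 173.7]
wrist_force: [-0.7, -15.2, 3.5]
gripper_width: 0.0137
```

View pics/dock.png

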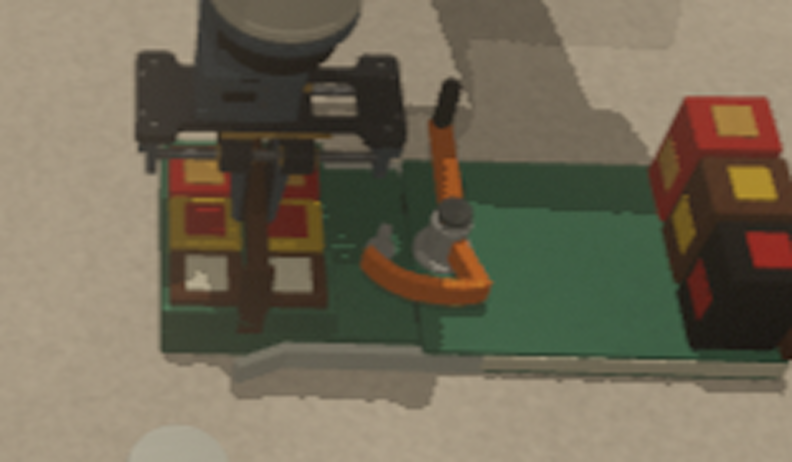

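The tray is in the rails, nearly flush (seam at about (415,250) in the crop), with the lever open and the pin inside the hook's reach. Release and go back to the post.

```bash
python3 -m crank '[[0,0,0,0,0,0],[0,0,0,0,0,0],[0,0,0,0,0,0],[0,0,0,0,0,0],[0,0,-10,0,0,0],[0,0,-20,0,0,0],[0,0,-30,0,0,0],[0,0,-30,0,0,0]]' 0.5
python3 - <<'E'
from h import *
go(.4525,.1425,.17,174)
E
```

```text
t: 13.83
position: [0.527, -0.0149, 0.1831]
tool_rot: [180.0, -0.1, 173.7]
wrist_force: [0.7, 0.4, -0.1]
gripper_width: 0.0456
tool mm [ 90.5 148.7  13.1] az -0.005 in axes at yaw 174.0
```

```bash
python3 -m crank '[[11.3,18.6,0,0,0,0],[11.3,18.6,0,0,0,0],[11.3,18.6,0,0,0,0],[11.3,18.6,0,0,0,0],[11.3,18.6,0,0,0,0],[11.3,18.6,0,0,0,0],[11.3,18.6,0,0,0,0],[11.3,18.6,0,0,0,0]]'
python3 -m crank '[[0,0,0,0,0,0],[0,0,20,0,0,0],[0,0,20,0,0,0],[0,0,0,0,0,0],[0,0,0,0,0,0],[0,0,0,0,0,0],[0,0,0,0,0,0],[0,0,0,0,0,0]]'
python3 - <<'E'
from h import *
go(.4525,.1425,.092,174)
a=robot.capture("scene");cv2.imwrite("pics/post2.png",cv2.resize(a[100:260,260:500],None,fx=3.3,fy=3.3,interpolation=cv2.INTER_CUBIC))
E
```

```text
t: 14.5
position: [0.4535, 0.1437, 0.1825]
tool_rot: [180.0, 0.0, 173.7]
wrist_force: [0.7, -0.0, 0.0]
gripper_width: 0.0456
t: 15.17
position: [0.4546, 0.1427, 0.1426]
tool_rot: [180.0, 0.1, 173.7]
wrist_force: [0.7, -0.1, -0.3]
gripper_width: 0.0455
tool mm [ 2.1 -0.4 50.6] az -0.005 in axes at yaw 174.0
```

View pics/post2.png

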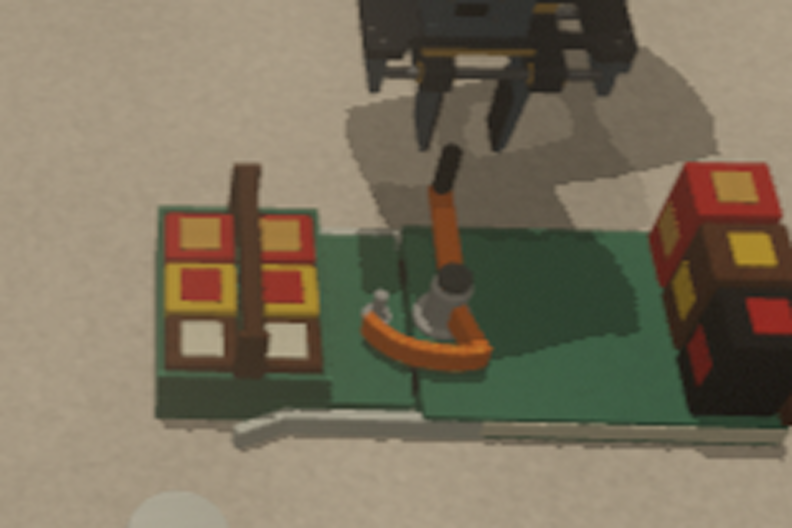

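The tray is free, a few mm off the face and square. The jaws straddle the post. Grip it.

```bash
python3 -m crank '[[2,0,15,0,0,0],[0,0,20,0,0,0],[0,0,15,0,0,0],[0,0,0,0,0,0],[0,0,0,0,0,0],[0,0,0,0,0,0],[0,0,0,0,0,0],[0,0,0,0,0,0]]'
python3 -m crank '[[0,0,0,0,0,0],[0,0,0,0,0,0],[0,0,0,0,0,0],[0,0,0,0,0,0],[0,0,0,0,0,0],[0,0,0,0,0,0],[0,0,0,0,0,0],[0,0,0,0,0,0]]' 0
```

```text
t: 15.88
position: [0.4525, 0.143, 0.0926]
tool_rot: [180.0, 0.1, 173.7]
wrist_force: [0.8, -0.1, 0.5]
gripper_width: 0.0452
t: 16.55
position: [0.452, 0.143, 0.0917]
tool_rot: [-180.0, 0.0, 173.7]
wrist_force: [-0.3, 1.1, 2.1]
gripper_width: 0.0155
```

```bash
python3 -m crank '[[-0.4,8.8,0,0,0,0],[-1.3,8.7,0,0,0,0],[-2.2,8.6,0,0,0,0],[-3,8.3,0,0,0,0],[-3.8,8,0,0,0,0],[-4.5,7.6,0,0,0,0],[-5.3,7.1,0,0,0,0],[-5.9,6.5,0,0,0,0]]'
```

```text
t: 17.22
position: [0.4844, 0.2034, 0.0914]
tool_rot: [-179.9, -0.1, 173.7]
wrist_force: [-2.8, -6.2, 0.4]
gripper_width: 0.0152
```

```bash
python3 -m crank '[[-6.5,5.9,0,0,0,0],[-7.1,5.3,0,0,0,0],[-7.6,4.5,0,0,0,0],[-8,3.8,0,0,0,0],[-8.3,3,0,0,0,0],[-8.6,2.1,0,0,0,0],[-8.7,1.3,0,0,0,0],[-8.8,0.4,0,0,0,0]]'
python3 -m crank '[[-1,0,0,0,0,0],[-1,0,0,0,0,0],[0,0,0,0,0,0],[0,0,0,0,0,0],[0,0,0,0,0,0],[0,0,0,0,0,0],[0,0,0,0,0,0],[0,0,0,0,0,0]]'
```

```text
t: 17.88
position: [0.5471, 0.2221, 0.0909]
tool_rot: [-179.8, -0.5, 173.7]
wrist_force: [-21.1, -1.2, 12.7]
gripper_width: 0.0153
t: 18.55
position: [0.5522, 0.2218, 0.0911]
tool_rot: [-179.9, -0.1, 173.7]
wrist_force: [-3.5, -5.4, -1.9]
gripper_width: 0.0156
```

```bash
python3 -m crank '[[-1,0,0,0,0,0],[-1,0,0,0,0,0],[-1,0,0,0,0,0],[-1,0,0,0,0,0],[0,0,0,0,0,0],[0,0,0,0,0,0],[0,0,0,0,0,0],[0,0,0,0,0,0]]'
```

```text
t: 19.22
position: [0.5547, 0.2215, 0.091]
tool_rot: [-179.9, -0.3, 173.7]
wrist_force: [-11.3, -2.5, 5.2]
gripper_width: 0.0156
```

```bash
python3 -m crank '[[-1,0,0,0,0,0],[-1,0,0,0,0,0],[-1,0,0,0,0,0],[0,0,0,0,0,0],[0,0,0,0,0,0],[0,0,0,0,0,0],[0,0,0,0,0,0],[0,0,0,0,0,0]]'
python3 - <<'E'
from h import *
for n,s in(("top",np.s_[170:330,0:240]),("scene",np.s_[90:270,230:510])):
    a=robot.capture(n)[s];cv2.imwrite(f"pics/lock_{n}.png",cv2.resize(a,None,fx=2.85,fy=2.85,interpolation=cv2.INTER_CUBIC))
E
```

```text
t: 19.88
position: [0.5553, 0.2215, 0.0908]
tool_rot: [-179.9, -0.5, 173.7]
wrist_force: [-24.6, 1.8, 14.7]
gripper_width: 0.0152
```

View pics/lock_scene.png

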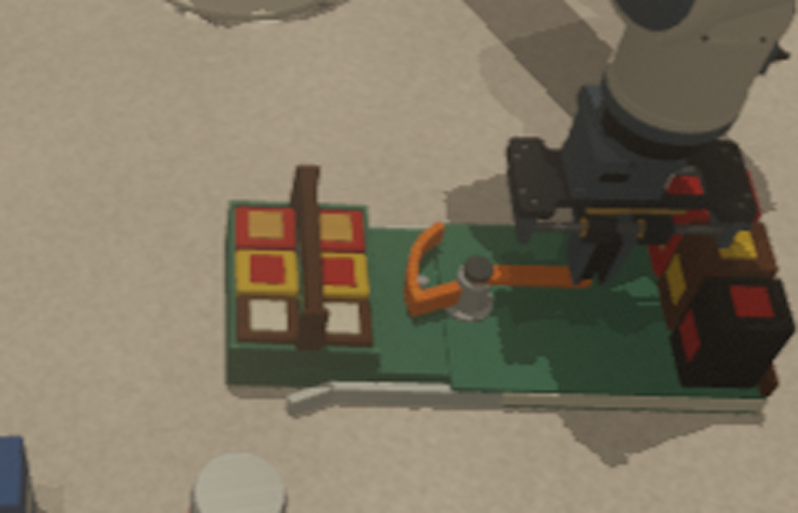

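The hook is around the pin, the seam is closed, and the lever lies along +y against a stiff stop (25 N). Release, rise clear and check.

```bash
python3 -m crank '[[2,0,0,0,0,0],[0,0,0,0,0,0],[0,0,0,0,0,0],[0,0,0,0,0,0],[0,0,-10,0,0,0],[0,0,-25,0,0,0],[0,0,-30,0,0,0],[0,0,-30,0,0,0]]' 0.5
python3 -m crank '[[0,0,-15,0,0,0],[20,20,0,0,0,0],[20,20,0,0,0,0],[20,25,0,0,0,0],[20,25,0,0,0,0],[20,25,0,0,0,0],[10,15,0,0,0,0],[0,0,0,0,0,0]]'
python3 - <<'E'
from h import *
a=robot.capture("top")[170:330,0:240];cv2.imwrite("pics/end.png",cv2.resize(a,None,fx=3.3,fy=3.3,interpolation=cv2.INTER_CUBIC))
E
```

```text
t: 20.65
position: [0.5581, 0.2216, 0.1883]
tool_rot: [-180.0, -0.0, 173.7]
wrist_force: [0.6, 0.1, -0.3]
gripper_width: 0.0456
t: 21.32
position: [0.4615, 0.3659, 0.2026]
tool_rot: [179.9, 0.0, 173.9]
wrist_force: [0.4, -0.2, 0.4]
gripper_width: 0.0455
```

View pics/end.png

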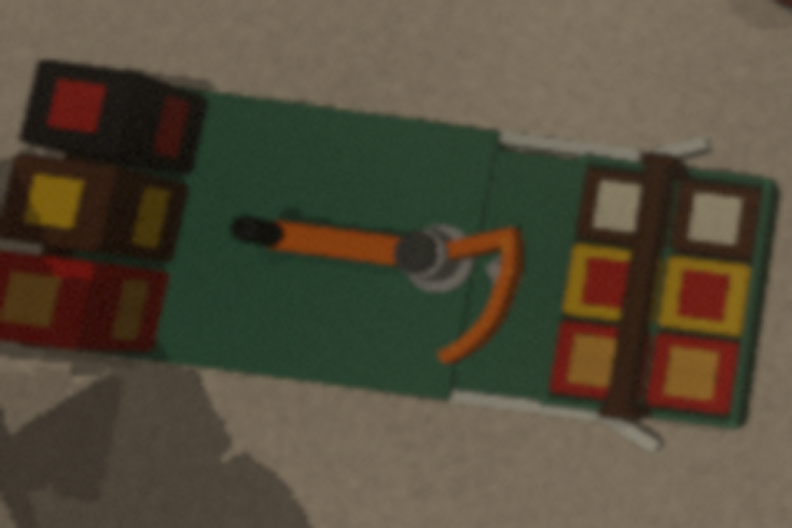

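The lever lies along the stand's +y, the seam is closed and the tray is square. A quick numeric check before handing in.

```bash
python3 - <<'E'
from h import *
f=lambda u,v,z:px2w("top",u/3.3,170+v/3.3,z)[:2]
t=np.array([.5406,.1095]);a=np.radians(-6.269);R=np.array([[np.cos(a),-np.sin(a)],[np.sin(a),np.cos(a)]])
L=lambda p:R.T@(p-t)*1000
d=L(f(246,229,.118))-[0,22];print("post rel hub",d,"cam",np.pi-np.arctan2(d[1],d[0]))
print("bar ends",L(f(663,157,.113)),L(f(625,413,.113)),"expect +-80,-125")
b=robot.capture("top");print(w2px("top",[.7639,-.1033,.12]))
cv2.imwrite("pics/fin.png",b)
D=cv2.absdiff(b,cv2.imread("pics/top0.png")).max(2)
for n,(x0,x1,y0,y1) in dict(tin=(220,268,122,178),carton=(305,360,145,195),jar=(412,465,220,262)).items():print(n,D[y0:y1,x0:x1].mean())
E
```

```text
post rel hub [-0.37422083 88.00094336] cam 1.5665438885451304
bar ends [  75.24747931 -125.87409327] [ -78.70041377 -127.70747428] expect +-80,-125
[242.9917652  139.99645807]
tin 1.3995535714285714
carton 1.533090909090909
jar 1.6397124887690926
```

```bash
python3 -c "
from cell import robot
print(robot.close_job())"
```

```text
the job is handed in; nothing more can be done
None
```

The tray is docked and locked, and I handed the job in at about 21 s of the 72 s allowed; the hand-in reports no verdict.

I gripped the lever post and swung the lever to its open stop, which it met hard at 45 N. I then carried the tray by its bar, lifted about 1 mm, to the rails, set it down just short of the buffers and pushed it against them, with about 15 N on the buffers and the lever still open. Last, I turned the lever the full quarter turn to its locked stop, let go and moved the arm clear.

Last checks, from the top camera:
- **Lever:** it measured about 1.567 rad, against a required 1.42.
- **Tray:** the seam to the stand looks closed. The bar ends put the tray about 1.7 mm across from centre (limit 6 mm) and 0.7° out of square (limit about 2.9°).
- **Gap to the stand:** the bar read 1–3 mm short of its ideal place. My earlier bar readings were about 1.5 mm short in the same direction, so I took this as measurement bias. The 2 mm limit is therefore the least certain figure.
- **Tin, carton and jar:** the pictures show no change from the start.
- **Robot:** it touches nothing.

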